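Weigh the filled density cup on the spring-and-beam balance

ROBOT

A 6-joint arm with a two-finger parallel gripper is mounted at the origin on the work surface. World frame = base frame: x ahead of the robot, y to its left, z up, the work surface at z = 0. Lengths are in m, angles in rad, forces in N, time in s.
With the tool pointing down it reaches from about 0.4 to 0.825 m from the base axis. Payload 7 kg.
Tool frame: the origin (TCP) lies on the centre line of the jaws, within the pads' length; the fingertips stand 22 mm ahead of it and the grasp point (between the pads) lies 3 mm ahead of it; z points along the fingers, y is the line along which they close (so a half turn about z gives the same grasp; the last joint's range is limited). The gripper opens to 88 mm and grips with 3 to 60 N. Pads are 19 mm wide; open, the fingers measure 130 mm over their backs; the gripper's body (78 mm by 193 mm) begins 47 mm behind the grasp point.
Start: joints at [-1.013, 0.359, 0.012, 0, -1.224, -0.288], TCP at [0.18, -0.651, 0.249] pointing down, gripper open.
Joint ranges: [-3.07, 3.07], [-1.43, 2.12], [-1.02, 1.25], [-3.03, 1.67], [-3.05, -0], [-3.03, 3.03]. Speed limits (rad/s): [2.39, 2.39, 3.01, 3.14, 3.14, 3.14].

INTERFACE

Orientations are given as [roll, pitch, yaw] about the fixed x, y, z axes, in that order (R = Rz(yaw) Ry(pitch) Rx(roll)).
In Python, from station import arm gives the robot as it stands.
- The arm moves only by the tool arm_command, never from a script. Its argument "series" is one flat list of numbers, 7 for each row, row after row: the turn, a rotation vector about the tool's x, y, z each as a share of 90 degrees, from -1 to 1, then the shift along the tool's x, y, z each as a share of 0.1 m, from -1 to 1, then the opening, from 0 (shut) to 1 (fully open). A call has 1 to 8 rows; each row is the pose to reach, as a shift and turn from the pose commanded when the call began, along the tool's axes at that moment; what a row does not reach only later rows make up. A row lasts 1/8 s, in which the tool goes at most 62.5 mm and 10.7 degrees, less where a joint would pass 70% of its speed; a pose out of reach is approached as far as the arm can. A call with a number of a shift or a turn outside -1 to 1 is refused whole. A call with a gripper value outside its range is refused whole. The fingers move at their own pace and stop on an object; "force" is the grip in N (left out, the last holds). Time passes only in rows, so rows that repeat a pose let the fingers close. It gives the time, the measured TCP pose, the force, the opening and the grip force at its end, in the units of the state.
- arm.get_state(): the state, without advancing time (a new reading comes with each control period).
- arm.grab_frame(name): name is "side" or "top"; returns the picture (384x512x3 uint8, blue, green, red); there is no depth.
- arm.camera_model(name): a dict with "fovy" (degrees; the focal length in pixels is half the picture's height over the tangent of half this angle, whatever the lens; pixels are square), "cx", "cy" (the principal point, pixels), "pose" (4x4, takes a point from camera to world coordinates). Camera axes: x right, y down, z forward; pixel columns grow to the right and rows downward; lengths in m; the calibration is good to about 2 mm. A picture is of the moment at which its call begins. camera_model takes no time and is no camera call.
- arm.job_done(): hands the job in; it is judged then, once.
The state is a dict: "t": time; "q": joint angles; "qd": joint speeds; "joint_efforts": joint torques, N m; "eef_pos": TCP position; "ee_rot": TCP orientation; "force": force on the tool from outside, world axes, zero at the start; "moment": the same for the moment, N m; "width": finger opening in m; "gripper_force": force on a finger pad.
Only numpy, scipy, OpenCV 4.12 (cv2) and the standard library are available. Lean on these libraries where they do the work, as an engineer would, in place of code of your own. Each camera call takes 0.05 s, during which the arm holds its last target. There are 200 camera calls.

TASK

Weigh the filled density cup: stand it upright in the middle of the balance's round pan and let go of it, then swing the black-handled setting lever until the red pointer stands in the green zero band. Work the balance only with its lever, gently enough that the beam never whips across its dial, and catch its slow swing so that the pointer stays inside the green for at least five seconds. Leave it there with the cup on the pan, the lever released and the other things on the bench undisturbed.

Things in the scene. Friction and masses are not known exactly. Their poses are not given: they have to be found in the camera images.
- balance: Fixed grey base of the balance with its column, 170 x 400 mm; origin at the centre of its underside on the bench, own z up. Own y runs along the beam; own -x side faces the robot (turned up to 0.25 rad). Load pan at the own -y end, 180 mm from the pivot; brass counterweight at the +y end, 125 mm out. Dial on the +x side of the beam, setting lever on the -x side.
- pivot (a point): Centre of the pivot, 135 mm above the balance's origin. Beam and setting lever both turn about the level line through it along the balance's own x. Nominal moment of inertia of beam, pan, weights and loaded cup about it: 0.0255 kg m2. Damping only 0.0035 N m s/rad, bearing friction 0.0005 N m: left alone, the beam swings for a long time with a period of about 2.5 to 3 s.
- beam (a joint): The reading: angle through which the beam and its red pointer have turned, rad. 0 = pan up, resting on the stop (start); 0.20 = level, pointer in the middle of the green band, which covers 0.15 to 0.25; 0.40 = pan down on the other stop. It grows as the pan sinks and the pointer top moves to the balance's own -y. The loaded beam stays at 0 until the lever is moved.
- zero_mark (a point): Middle of the green zero band on the white dial, 200 mm above the pivot, on the dial's face (x = 36 mm in the balance's frame). The green is 20 mm wide; the dial reaches 350 mm above the bench and 65 mm to either side, and is 6 mm thick.
- pointer_tip (a point): Tip of the thin red pointer, 215 mm from the pivot axis, in front of the dial (x = 47 mm in the balance's frame) with a small tab over its top edge. It swings with the beam, up to 43 mm to either side.
- setting_lever (a joint): Turn of the setting lever from its starting place, rad, 0 to 1.65: leaning 0.92 to the balance's own +y at 0, upright at 0.92. A torsion spring, 0.09 N m/rad nominal, pulls the beam towards the lever: torque on the beam = 0.09 x ((lever - 0.92) - (beam - 0.20)), positive sinks the pan. The value that levels the loaded beam is unknown, between 0.4 and 1.45.
- lever_grip (a point): Where to take the lever: middle of a round black bar 16 mm thick, 70 mm long, level, along the balance's own x. At lever value q, with a = q - 0.92, it lies in the balance's frame at x -0.102, y -0.140 sin a, z 0.135 + 0.140 cos a. Pinch it from above, fingers closing along the balance's y; the bar may turn between them. A brake (0.2 N m, 1.5 N at the bar) keeps it where it is left.
- gravity_bob: Small brass bob on the beam, 45 mm below the pivot; this origin is on the pivot axis. It pulls the beam towards level with a stiffness that is not known: 0.036 N m/rad nominal, from 0.01 to 0.06.
- density_cup: Filled, lidded stainless density cup: plain cylinder 56 mm across with a blue stripe and flat brass lid, 70 mm high plus a 4 mm nipple; 0.28 kg nominal, up to 8 per cent more or less. Origin at the centre of its underside, z up. It stands on the bench to the robot's right of the balance.
- pan: The round steel load pan with its stem. A parallel linkage carries it on the beam: it rises and sinks with the beam, always stays level, and where the cup stands on it does not change the reading. Origin on the stem's pin; the pan's floor is 30 mm above it, 90 mm across inside, with a rim 6 mm high and 104 mm across.
- pan_center (a point): Centre of the pan's upper floor: 201 mm above the bench at the start (pan up), 165 mm when the beam is level, 129 mm when down. The lever starts leaning away from the pan.
- pointer: The red pointer on the beam; origin on the pivot axis.
- tape_roll: Bystander: roll of yellow masking tape lying on the bench, 100 mm across, 30 mm high. Origin under its centre.
- hardener_tin: Bystander: round aluminium tin with a red label, 76 mm across, 140 mm high. Origin under its centre.
- mixing_pot: Bystander: empty white plastic mixing pot, 100 mm across, 110 mm high. Origin under its centre.

How it is judged:
By the outcome, as a careful person would: the job done as asked, in the order asked, and still so for the second after the job is handed in, with the robot touching nothing.
It also fails if it takes over 58 s, if anything falls off the work surface, if the arm or the gripper's body presses on something with over 40 N, if the wrist force passes 120 N, or if a joint passes its speed limit or range.

## Working session

There is one attempt and no reset: what is moved stays moved. The work goes in short steps, Python scripts to look and compute and a tool call to move; the robot and the scene stay as the last step left them, time stands still between calls to the robot, and variables do not carry over. Pictures are saved under pics/ and viewed, at most 10 in all, crops included, and the job is handed in when it is done.

Besides the shell and the picture viewer there is one more tool, called after "Emit:" as name(argument=value, ...) on one line, values as JSON. arm_command: Moves the arm, as the interface text tells. Its arguments: {"type":"object","properties":{"series":{"type":"array"},"force":{"type":"number"}},"required":["series"]}

```bash
ls; mkdir -p pics
python3 - <<'E'
from station import arm
import cv2,numpy as np
np.set_printoptions(precision=4,suppress=True)
s=arm.get_state();print(s['t'],s['eef_pos'],s['ee_rot'],s['width'],s['force'])
for n in("side","top"):
    im=arm.grab_frame(n);cv2.imwrite(f'pics/{n}0.png',im)
    m=arm.camera_model(n);print(n,m['fovy'],m['cx'],m['cy'],{k:v for k,v in m.items() if k not in('fovy','cx','cy','pose')});print(np.array(m['pose']))
E
```

```text
pics
0.0 [ 0.1798 -0.6501  0.2476] [ 3.1399 -0.0001 -2.8718] 0.08766268357031043 [-0.0511 -0.3112 -0.3696]
side 46.71203846985177 256.63436642553194 185.97178468086472 {}
[[-0.8269 -0.2583  0.4995 -0.1886]
 [-0.5621  0.4017 -0.7229  1.0313]
 [-0.014  -0.8786 -0.4774  0.8861]
 [ 0.      0.      0.      1.    ]]
top 42.05704122451605 251.3293482681642 194.83712369842536 {}
[[-0.0139 -0.9937  0.1114  0.3688]
 [-0.9999  0.0149  0.0081  0.0388]
 [-0.0097 -0.1113 -0.9937  1.6686]
 [ 0.      0.      0.      1.    ]]
```

View pics/side0.png

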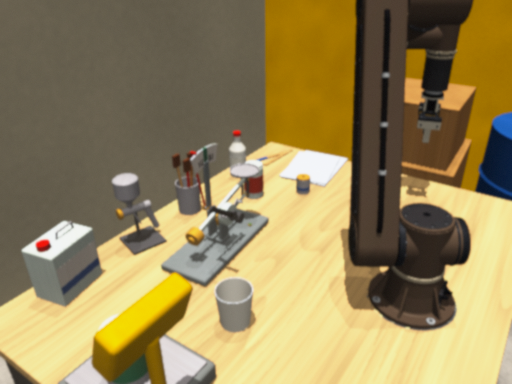

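View pics/top0.png

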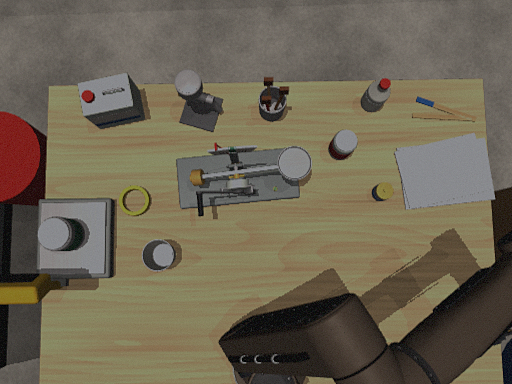

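The top view shows the base plate with corners near (177,160), (293,150), (299,198) and (182,208). The pan is at (294,163), the black lever bar at (200,203) and the cup's brass lid at (384,191). In the side view the cup is at (303,184) and the pan at (246,173).

```bash
cat > h.py <<'E'
import cv2,numpy as np
from station import arm
np.set_printoptions(precision=4,suppress=True)
def cam(n):
    m=arm.camera_model(n);P=np.array(m['pose']);f=192/np.tan(np.radians(m['fovy'])/2);return P,f,m['cx'],m['cy']
def ray(n,u,v):
    P,f,cx,cy=cam(n);d=P[:3,:3]@[(u-cx)/f,(v-cy)/f,1];return P[:3,3],d/np.linalg.norm(d)
def plane(n,u,v,z):
    o,d=ray(n,u,v);return o+d*(z-o[2])/d[2]
def proj(n,p):
    P,f,cx,cy=cam(n);c=P[:3,:3].T@(np.array(p)-P[:3,3]);return np.array([cx+f*c[0]/c[2],cy+f*c[1]/c[2]])
def tri(a,b):
    A=np.zeros((3,3));B=np.zeros(3);R=[ray('top',*a),ray('side',*b)]
    for o,d in R: M=np.eye(3)-np.outer(d,d);A+=M;B+=M@o
    p=np.linalg.solve(A,B);return p,[np.linalg.norm(np.cross(p-o,d)) for o,d in R]
def blobs(mask,roi,off=(0,0)):
    x0,y0,x1,y1=roi;m=np.ascontiguousarray(mask[y0:y1,x0:x1]).astype(np.uint8)
    n,l,s,c=cv2.connectedComponentsWithStats(m);return sorted([(int(s[i,4]),c[i]+[x0,y0],s[i,:4]+[x0,y0,0,0]) for i in range(1,n)],key=lambda a:-a[0])[:3]
E
python3 - <<'E'
from h import *
t=cv2.imread('pics/top0.png');s=cv2.imread('pics/side0.png')
ht=cv2.cvtColor(t,40);hs=cv2.cvtColor(s,40)
print('cup px',t[191,384],ht[191,384],'bar',t[203,200],'pan',t[163,294],'plate',t[200,270],'wood',t[230,330])
brass=(ht[...,0]>15)&(ht[...,0]<35)&(ht[...,1]>140)
print('lid',blobs(brass,(365,175,405,210)))
dark=(t.max(2)<60)
print('bar',blobs(dark,(190,185,212,222)))
sat=ht[...,1]<50
print('pan',blobs((t.min(2)>140)&sat,(272,140,320,190)))
A=cv2.resize(t[135:225,170:320],None,fx=5,fy=5,interpolation=2)[:450,:750]
B=cv2.resize(s[130:290,155:355],None,fx=4,fy=4,interpolation=2)
cv2.imwrite('pics/a.png',A)
cv2.imwrite('pics/b.png',B[:600])
E
```

```text
cup px [38 84 92] [ 26 150  92] bar [32 31 29] pan [133 135 134] plate [42 51 61] wood [ 93 126 138]
lid [(28, array([386.2857, 185.5   ]), array([380, 183,  12,   8])), (15, array([390.1333, 193.8667]), array([387, 190,   6,   8])), (6, array([382.5   , 194.1667]), array([382, 192,   2,   5]))]
bar [(148, array([200.0203, 202.5946]), array([191, 191,  21,  25])), (15, array([202.0667, 186.3333]), array([199, 185,   9,   3])), (9, array([210.3333, 202.5556]), array([210, 200,   2,   6]))]
pan [(15, array([280.8   , 158.7333]), array([279, 152,   6,  13])), (12, array([296.5833, 176.3333]), array([292, 175,  10,   3])), (9, array([274.1111, 166.8889]), array([272, 166,   6,   3]))]
```

View pics/a.png

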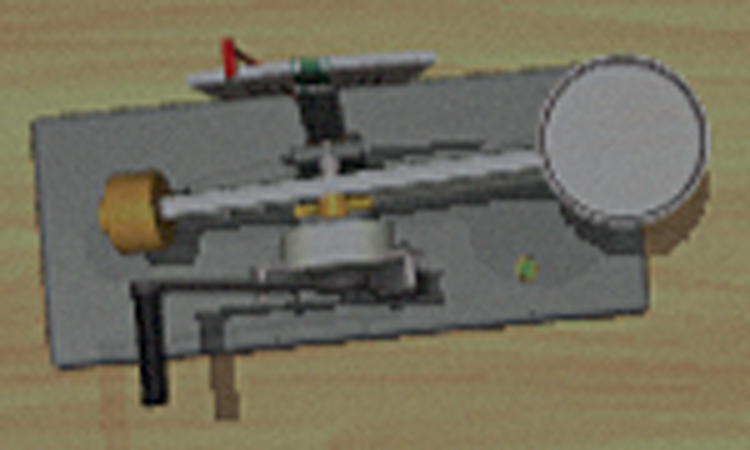

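View pics/b.png

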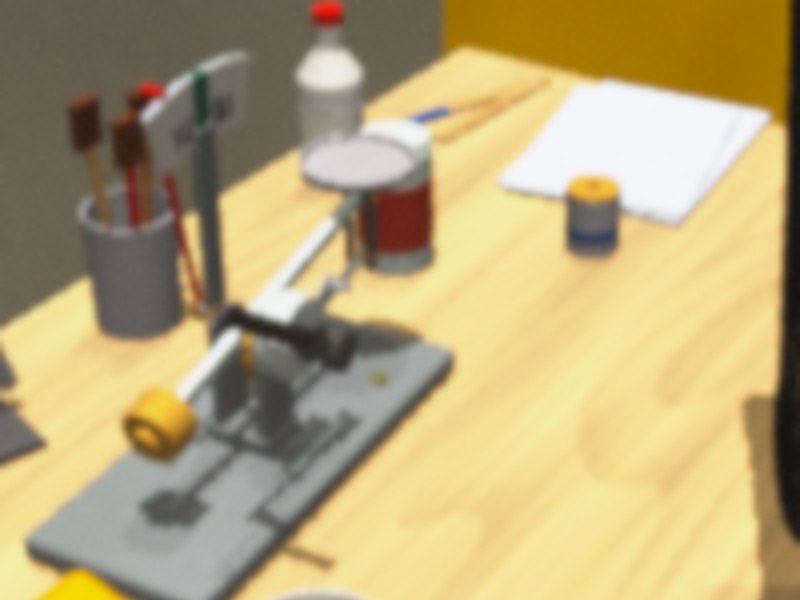

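The top crop shows the pan rim centred at crop (623,139) and the bar running from (146,285) to (154,404). The side crop shows the pan rim at (358,163), the bar centre near (285,333) and the cup lid at (593,188).

Run:
```python
from h import *
A=lambda U,V:(170+(U+.5)/5-.5,135+(V+.5)/5-.5)
B=lambda U,V:(155+(U+.5)/4-.5,130+(V+.5)/4-.5)
pan=plane('top',*A(623.5,139),.207);print('pan',pan,'side',plane('side',*B(358,163),.207),tri(A(623.5,139),B(358,163)))
bar=plane('top',*A(150,345),.222);print('bar',bar,'tri',tri(A(150,345),B(285,333)))
e1=plane('top',*A(146,285),.222);e2=plane('top',*A(154,404),.222);print('bar axis',e1-e2,np.linalg.norm(e1-e2))
for c in((35,120),(52,367),(647,312),(575,66)): print('plate',plane('top',*A(*c),.012))
# fit yaw from pan & bar
L=np.array([-.102,.1114])-np.array([0,-.1764]);d=(bar-pan)[:2]
yaw=np.arctan2(d[1],d[0])-np.arctan2(L[1],L[0]);R=np.array([[np.cos(yaw),-np.sin(yaw)],[np.sin(yaw),np.cos(yaw)]])
print('len',np.linalg.norm(d),np.linalg.norm(L),'yaw',yaw)
o=(pan[:2]-R@[0,-.1764]+bar[:2]-R@[-.102,.1114])/2;print('origin',o,'grip0',o+R@[-.102,.1114])
t=cv2.imread('pics/top0.png');h=cv2.cvtColor(t,40)[175:207,368:405]
lid=plane('side',*B(593,188),.07);print('cup by side',lid,'in top px',proj('top',[*lid[:2],.07]))
g=t[175:207,368:405]
bl=np.abs(g.astype(int)-np.median(g.reshape(-1,3),0)).sum(2)
big=cv2.resize(g,None,fx=16,fy=16,interpolation=2);cv2.imwrite('pics/c.png',big)
```

```text
pan [ 0.6275 -0.078   0.207 ] side [ 0.6208 -0.0664  0.207 ] (array([ 0.6291, -0.0784,  0.1997]), [np.float64(0.0003709577496645197), np.float64(0.00037095774966463315)])
bar [0.5076 0.2016 0.222 ] tri (array([0.5027, 0.1985, 0.2156]), [np.float64(0.006595732825282649), np.float64(0.006595732825282482)])
bar axis [0.0697 0.0045 0.    ] 0.06982256410102691
plate [0.6812 0.3024 0.012 ]
plate [0.514  0.2906 0.012 ]
plate [ 0.5449 -0.1065  0.012 ]
plate [ 0.7124 -0.0621  0.012 ]
len 0.30419215854716036 0.30534053121064686 yaw 0.06461884237841597
origin [0.6164 0.0975] grip0 [0.5074 0.2021]
cup by side [ 0.554  -0.3689  0.07  ] in top px [382.1224 191.0643]
```

View pics/c.png

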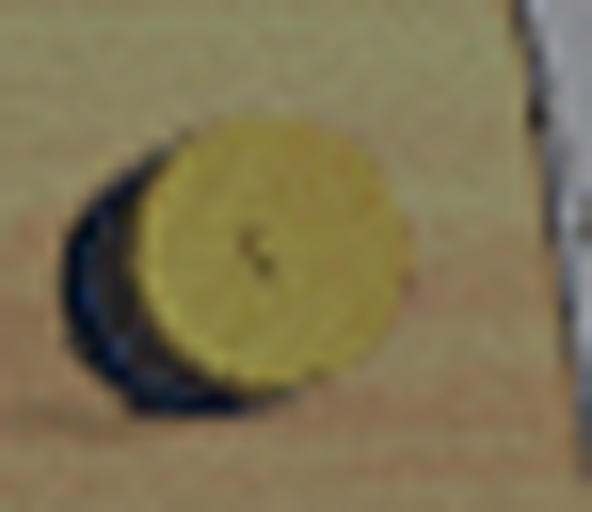

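The lid is centred at crop (272,250), which is top pixel (384.6,190.2). I'll turn the gripper and approach.

Emit:
arm_command(series=[0,0,-0.22,-0.5,0.2,0,1,0,0,-0.44,-1,0.4,0,1,0,0,-0.66,-1,0.4,0,1,0,0,-0.876,-1,0.4,0,1,0,0,-0.876,-1,0.4,0,1,0,0,-0.876,-1,0.4,0,1,0,0,-0.876,-1,0.4,0,1,0,0,-0.876,-1,0.4,0,1])

```text
t: 1.1
eef_pos: [0.2655, -0.5851, 0.248]
ee_rot: [3.141, 0.001, -1.492]
force: [0.8, 0.5, -1.8]
width: 0.0878
gripper_force: 0.0
```

Emit:
arm_command(series=[0,0,0,-0.3,-0.5,0,1,0,0,0,-0.6,-1,0,1,0,0,0,-0.6,-1,0,1])

```text
t: 1.48
eef_pos: [0.3635, -0.5159, 0.2482]
ee_rot: [-3.142, 0.001, -1.492]
force: [0.1, -0.5, -0.2]
width: 0.0878
gripper_force: 0.0
```

Emit:
arm_command(series=[0,0,0,-0.3,-0.5,0,1,0,0,0,-0.6,-1,0,1,0,0,0,-0.6,-1,0,1])

```text
t: 1.85
eef_pos: [0.4583, -0.4489, 0.2479]
ee_rot: [3.141, 0.001, -1.492]
force: [-0.7, -0.2, 0.3]
width: 0.0877
gripper_force: 0.0
```

```bash
cat >> h.py <<'E'
def go(p):
    from scipy.spatial.transform import Rotation as Ro
    s=arm.get_state();R=Ro.from_euler('xyz',s['ee_rot']).as_matrix()
    print('t',s['t'],'tcp',s['eef_pos'],s['ee_rot'],'w',s['width'],'F',s['force'],'shares to',p,R.T@(np.array(p)-s['eef_pos'])*10)
E
python3 - <<'E'
from h import *
c=plane('top',384.56,190.16,.07);print(c)
go([c[0],c[1],.14]);go([c[0],c[1],.05])
E
```

```text
[ 0.5568 -0.3768  0.07  ]
t 1.85 tcp [ 0.4583 -0.4489  0.2479] [ 3.1412  0.0006 -1.4923] w 0.08770203801540623 F [-0.7059 -0.1582  0.2716] shares to [np.float64(0.5567619536468552), np.float64(-0.37681049907667685), 0.14] [-0.6408 -1.0388  1.0791]
t 1.85 tcp [ 0.4583 -0.4489  0.2479] [ 3.1412  0.0006 -1.4923] w 0.08770203801540623 F [-0.7059 -0.1582  0.2716] shares to [np.float64(0.5567619536468552), np.float64(-0.37681049907667685), 0.05] [-0.6402 -1.0392  1.9791]
```

Emit:
arm_command(series=[0,0,0,-0.32,-0.5,0.4,1,0,0,0,-0.64,-1,0.8,1,0,0,0,-0.64,-1,0.8,1,0,0,0,-0.64,-1,0.8,1])

```text
t: 2.35
eef_pos: [0.5505, -0.3793, 0.1673]
ee_rot: [3.139, 0.001, -1.495]
force: [-0.4, -0.6, 1.4]
width: 0.0875
gripper_force: 0.0
```

Emit:
arm_command(series=[0,0,0,0,-0.04,0.3,1,0,0,0,0,-0.04,0.6,1,0,0,0,0,-0.04,0.9,1,0,0,0,0,-0.04,1,1,0,0,0,0,-0.04,1,1])

```text
t: 2.98
eef_pos: [0.5545, -0.3801, 0.0692]
ee_rot: [3.142, -0.0, -1.497]
force: [0.9, -0.8, 1.3]
width: 0.0879
gripper_force: 0.0
```

Emit:
arm_command(series=[0,0,0,0,0,0.18,1,0,0,0,0,0,0.18,0.3,0,0,0,0,0,0.18,0.3,0,0,0,0,0,0.18,0.3,0,0,0,0,0,0.18,0.3,0,0,0,0,0,0.18,0.3], force=20)

```text
t: 3.72
eef_pos: [0.5557, -0.3793, 0.0512]
ee_rot: [-3.14, -0.001, -1.495]
force: [0.7, 1.0, 2.1]
width: 0.0556
gripper_force: 20.0
```

Emit:
arm_command(series=[0,0,0,0,0,-0.3,0.3,0,0,0,0,0,-0.7,0.3,0,0,0,0,0,-1,0.3])

```text
t: 4.1
eef_pos: [0.5546, -0.3789, 0.1515]
ee_rot: [3.141, 0.0, -1.496]
force: [0.6, -0.5, -3.1]
width: 0.0558
gripper_force: 20.0
```

Emit:
arm_command(series=[0,0,0,-0.3,-0.1,-0.4,0.3,0,0,0,-0.6,-0.2,-0.8,0.3,0,0,0,-0.9,-0.3,-1,0.3])

```text
t: 4.47
eef_pos: [0.5783, -0.2863, 0.2526]
ee_rot: [-3.14, -0.0, -1.496]
force: [0.1, 0.1, -2.7]
width: 0.0558
gripper_force: 20.0
```

Emit:
arm_command(series=[0,0,0,-0.3,-0.1,-0.2,0.3,0,0,0,-0.6,-0.2,-0.4,0.3,0,0,0,-1,-0.3,-0.6,0.3])

```text
t: 4.85
eef_pos: [0.5999, -0.1842, 0.3103]
ee_rot: [3.14, 0.001, -1.497]
force: [1.2, 0.5, -3.4]
width: 0.0558
gripper_force: 20.0
```

Emit:
arm_command(series=[0,0,0,-0.3,-0.1,0,0.3,0,0,0,-0.6,-0.2,0,0.3,0,0,0,-0.85,-0.3,0,0.3,0,0,0,-1,-0.34,0,0.3,0,0,0,-1,-0.34,0,0.3])

```text
t: 5.48
eef_pos: [0.6267, -0.0821, 0.31]
ee_rot: [3.14, 0.0, -1.495]
force: [0.2, -0.2, -2.3]
width: 0.0554
gripper_force: 20.0
```

Run:
```python
from h import *
go([.6275,-.080,.258])
t=arm.grab_frame('top');s=arm.grab_frame('side')
A=cv2.resize(t[120:230,240:350],None,fx=5,fy=5,interpolation=2);B=cv2.resize(s[110:220,200:250],None,fx=5,fy=5,interpolation=2)
cv2.imwrite('pics/d.png',np.hstack([A,B]))
```

```text
t 5.475 tcp [ 0.6267 -0.0821  0.31  ] [ 3.1403  0.0002 -1.4947] w 0.05544659779249665 F [ 0.2422 -0.2142 -2.2747] shares to [0.6275, -0.08, 0.258] [-0.0202 -0.0106  0.5197]
```

View pics/d.png

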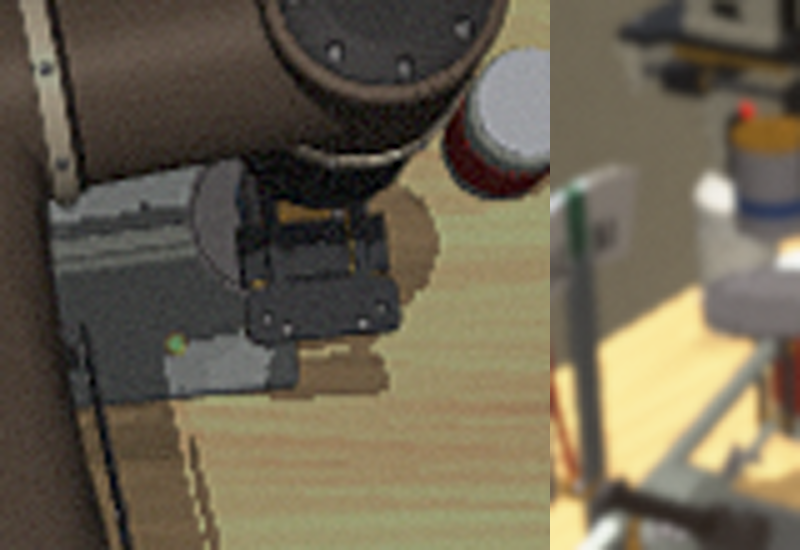

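Aligned: in the side crop the cup and pan are both centred near u≈244. The top view is mostly hidden by the wrist. I'll lower the cup gently.

Emit:
arm_command(series=[0,0,0,-0.02,-0.01,0.15,0.3,0,0,0,-0.02,-0.01,0.3,0.3,0,0,0,-0.02,-0.01,0.43,0.3,0,0,0,-0.02,-0.01,0.51,0.3,0,0,0,-0.02,-0.01,0.55,0.3,0,0,0,-0.02,-0.01,0.565,0.3,0,0,0,-0.02,-0.01,0.57,0.3,0,0,0,-0.02,-0.01,0.57,0.3])

```text
t: 6.58
eef_pos: [0.628, -0.0808, 0.2539]
ee_rot: [-3.141, 0.0, -1.496]
force: [0.5, -0.6, -2.6]
width: 0.0556
gripper_force: 20.0
```

Run:
```python
from h import *
go([.6275,-.080,.2515])
F=[];Z=[]
for i in range(4):
    s=arm.grab_frame('side');st=arm.get_state();F.append(st['force']);Z.append(st['eef_pos'][2])
print(np.mean(F,0),Z)
B=cv2.resize(s[110:220,170:300],None,fx=5,fy=5,interpolation=2);cv2.imwrite('pics/e.png',B)
```

```text
t 6.575 tcp [ 0.628  -0.0808  0.2539] [-3.141   0.     -1.4958] w 0.05556482823447713 F [ 0.4776 -0.6085 -2.5603] shares to [0.6275, -0.08, 0.2515] [-0.0081  0.004   0.0244]
[ 0.4055  0.0622 -2.655 ] [np.float64(0.2539205223415723), np.float64(0.25386487280704856), np.float64(0.2538425096724902), np.float64(0.25376818968788967)]
```

Emit:
arm_command(series=[0,0,0,0,0,0.006,0.3,0,0,0,0,0,0.012,0.3,0,0,0,0,0,0.016,0.3,0,0,0,0,0,0.02,0.3,0,0,0,0,0,0.02,0.3])

```text
t: 7.4
eef_pos: [0.6278, -0.0808, 0.2518]
ee_rot: [-3.141, -0.0, -1.496]
force: [-1.0, 0.7, -0.5]
width: 0.0555
gripper_force: 20.0
```

Run:
```python
from h import *
F=[];Z=[]
for i in range(6):
    s=arm.grab_frame('side');st=arm.get_state();F.append(st['force']);Z.append(st['eef_pos'][2])
print(np.mean(F,0),np.std(F,0),np.mean(Z))
```

```text
[-0.5455  0.5261  0.2232] [0.4006 0.3139 0.339 ] 0.25178419839308686
```

Emit:
arm_command(series=[0,0,0,0,0,0,0.7,0,0,0,0,0,0,0.85,0,0,0,0,0,0,0.95,0,0,0,0,0,0,0.95])

```text
t: 8.2
eef_pos: [0.6279, -0.0808, 0.2516]
ee_rot: [-3.141, -0.0, -1.496]
force: [0.2, -0.6, -0.7]
width: 0.0818
gripper_force: 0.0
```

Emit:
arm_command(series=[0,0,0,0,0,-0.15,0.95,0,0,0,0,0,-0.5,0.95,0,0,0,0,0,-1,0.95,0,0,0,0,0,-1,0.95])

```text
t: 8.7
eef_pos: [0.6296, -0.0812, 0.3578]
ee_rot: [-3.132, -0.001, -1.496]
force: [0.0, 0.5, -0.3]
width: 0.0831
gripper_force: 0.0
```

Emit:
arm_command(series=[0,0,0,-0.4,0.4,0,0.95,0,0,0,-0.8,0.8,0,0.8,0,0,0,-1,1,0,0.5])

```text
t: 9.07
eef_pos: [0.5188, 0.0124, 0.3525]
ee_rot: [-3.14, 0.001, -1.495]
force: [0.2, -0.4, 0.5]
width: 0.0687
gripper_force: 0.0
```

Emit:
arm_command(series=[0,0,0.12,-0.3,0,0,0.5,0,0,0.24,-0.6,0,0,0.5,0,0,0.36,-0.9,0,0,0.5,0,0,0.48,-1,0,0,0.5,0,0,0.6,-1,0,0,0.5,0,0,0.72,-1,0,0,0.5,0,0,0.84,-1,0,0,0.5,0,0,0.95,-1,0,0,0.5])

```text
t: 10.07
eef_pos: [0.513, 0.1111, 0.3521]
ee_rot: [3.141, 0.0, -2.994]
force: [0.5, 0.1, 0.2]
width: 0.0437
gripper_force: 0.0
```

Run:
```python
from h import *
go([.503,.2018,.30])
t=arm.grab_frame('top');s=arm.grab_frame('side')
A=cv2.resize(t[120:225,170:320],None,fx=5,fy=5,interpolation=2);B=cv2.resize(s[130:250,190:270],None,fx=5,fy=5,interpolation=2)
cv2.imwrite('pics/f.png',np.hstack([A[:525,:],B[:525]])[:, 350:])
cv2.imwrite('pics/top1.png',t);cv2.imwrite('pics/side1.png',s)
```

```text
t 10.075 tcp [0.513  0.1111 0.3521] [ 3.1414  0.0005 -2.994 ] w 0.04372816966562686 F [0.4743 0.094  0.2229] shares to [0.503, 0.2018, 0.3] [-0.0342  0.9117  0.5208]
```

View pics/f.png

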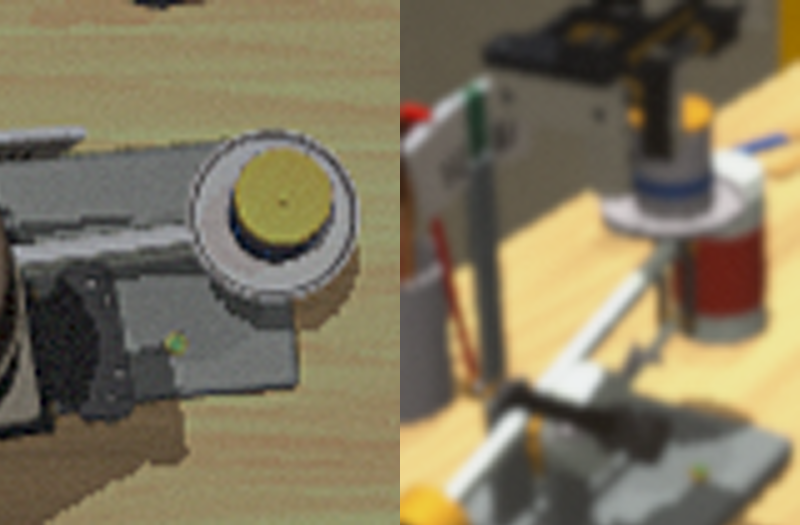

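The cup stands centred in the pan: lid at crop (283,203), pan rim centre at (274,213), which agrees once parallax is allowed for. Next is the lever.

Emit:
arm_command(series=[0,0,0.047,-0.02,0.45,0.1,0.5,0,0,0.047,-0.034,0.91,0.3,0.5,0,0,0.047,-0.034,0.91,0.5,0.5,0,0,0.047,-0.034,0.91,0.5,0.5])

```text
t: 10.68
eef_pos: [0.5018, 0.2015, 0.3004]
ee_rot: [-3.14, -0.002, -3.058]
force: [-0.2, -0.0, 0.1]
width: 0.0439
gripper_force: 0.0
```

Run:
```python
from h import *
go([.503,.2018,.2228])
t=arm.grab_frame('top');s=arm.grab_frame('side')
cv2.imwrite('pics/top2.png',t);cv2.imwrite('pics/side2.png',s)
cv2.imwrite('pics/g.png',np.vstack([cv2.resize(t[100:225,170:330],None,fx=2.5,fy=2.5),cv2.resize(s[110:225,150:310],None,fx=2.5,fy=2.5)]))
```

```text
t 10.675 tcp [0.5018 0.2015 0.3004] [-3.14   -0.0025 -3.0575] w 0.043932775050729955 F [-0.2386 -0.0098  0.0556] shares to [0.503, 0.2018, 0.2228] [-0.0143  0.0028  0.7757]
```

View pics/g.png

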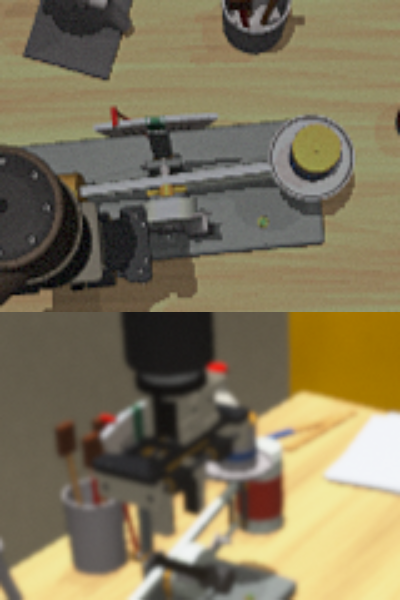

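The top view shows the whole dial, with the red pointer tab at crop (114,115) and the pan at (312,160). The side view is partly hidden. I'll descend and pinch the bar, and prepare a reader that tracks the red tab.

Emit:
arm_command(series=[0,0,0,-0.01,0,0.2,0.5,0,0,0,-0.01,0,0.5,0.5,0,0,0,-0.01,0,0.7,0.5,0,0,0,-0.01,0,0.775,0.5,0,0,0,-0.01,0,0.775,0,0,0,0,-0.01,0,0.775,0,0,0,0,-0.01,0,0.775,0,0,0,0,-0.01,0,0.775,0], force=15)

```text
t: 11.78
eef_pos: [0.504, 0.2, 0.2248]
ee_rot: [-3.139, 0.0, -3.062]
force: [2.5, -7.0, 3.0]
width: 0.0154
gripper_force: 15.0
```

```bash
cat >> h.py <<'E'
O=np.array([.6150,.0977]);YAW=.072
def own(x,y,z):
    c,s=np.cos(YAW),np.sin(YAW);return [O[0]+c*x-s*y,O[1]+s*x+c*y,z]
BB=np.linspace(-.02,.42,45)
def red(im):
    h=cv2.cvtColor(im,40).astype(int);b=im.astype(int)
    w=np.clip(b[...,2]-np.maximum(b[...,0],b[...,1])-25,0,None)*((h[...,0]<8)|(h[...,0]>172))
    r=w[134:156,205:262];
    if r.sum()<60: return None
    y,x=np.mgrid[134:156,205:262];return np.array([(x*r).sum(),(y*r).sum()])/r.sum()
def rf(p):return (float(p[0]),float(p[1]))
tip=lambda b:proj('top',own(.047,.215*np.sin(.2-b),.135+.215*np.cos(.2-b)))
panp=lambda b:proj('top',own(0,-.18*np.cos(b-.2),.23-.18*np.sin(b-.2)))
REF=cv2.imread('pics/top2.png')
U0=red(REF);TU=np.array([tip(b)[0] for b in BB]);TU=TU-tip(0)[0]
PV=np.array([panp(b)-panp(0) for b in BB])
def beam(im):
    r=red(im);b1=None if r is None else float(np.interp(r[0]-U0[0],TU,BB))
    y0,y1,x0,x1=143,183,274,317
    f=lambda a:cv2.cvtColor(a[y0:y1,x0:x1],6).astype(np.float32)
    try:
        M=np.eye(2,3,dtype=np.float32);cc,M=cv2.findTransformECC(f(REF),f(im),M,cv2.MOTION_AFFINE,(3,60,1e-5))
        c=np.array([20.5,19.5]);sh=M[:,:2]@c+M[:,2]-c
        d=PV[-1]-PV[0];b2=float(np.interp(sh@d/np.linalg.norm(d),PV@d/np.linalg.norm(d),BB))
    except cv2.error: b2=None
    return b1,b2
def watch(n=1,name=None):
    for i in range(n):
        t=arm.get_state()['t'];im=arm.grab_frame('top');b=beam(im)
        print('%.2f'%t,*['-' if x is None else '%.3f'%x for x in b],end=' | ')
    s=arm.get_state();p=s['eef_pos']-np.array([*O,0]);c,sn=np.cos(YAW),np.sin(YAW)
    y=-sn*p[0]+c*p[1];print('\nq~%.3f'%(.92+np.arctan2(-y,p[2]-.003-.135)),'r %.4f'%np.hypot(y,p[2]-.138),'ownx %.3f'%(c*p[0]+sn*p[1]),'w',round(s['width'],4),'F',s['force'])
    if name: cv2.imwrite('pics/'+name,im)
E
python3 - <<'E'
from h import *
print('U0',U0,'pred',tip(0),'span',tip(.2)-tip(0),'pan span',panp(.2)-panp(0))
watch(2)
for q in np.arange(0,1.5,.1):
    f=lambda q:np.array([-.14*np.sin(q-.92),-.14*np.cos(q-.92)])
    print('%.1f->'%q,np.round((f(q+.1)-f(q))*10,3),end='; ')
E
```

```text
U0 [215.3882 146.3397] pred [215.7352 143.1906] span [15.6911 -1.7124] pan span [0.2555 2.1388]
11.78 -0.000 0.001 | 11.82 -0.001 -0.000 | 
q~0.017 r 0.1402 ownx -0.103 w 0.0151 F [ 2.3261 -7.635   2.7409]
0.0-> [-0.09  -0.107]; 0.1-> [-0.1   -0.097]; 0.2-> [-0.11  -0.087]; 0.3-> [-0.118 -0.076]; 0.4-> [-0.125 -0.063]; 0.5-> [-0.13  -0.051]; 0.6-> [-0.135 -0.037]; 0.7-> [-0.138 -0.024]; 0.8-> [-0.14 -0.01]; 0.9-> [-0.14   0.004]; 1.0-> [-0.139  0.018]; 1.1-> [-0.136  0.032]; 1.2-> [-0.132  0.045]; 1.3-> [-0.127  0.058]; 1.4-> [-0.121  0.071];
```

Emit:
arm_command(series=[0,0,0,0,-0.023,-0.027,0,0,0,0,0,-0.045,-0.054,0,0,0,0,0,-0.068,-0.081,0,0,0,0,0,-0.09,-0.107,0])

```text
t: 12.38
eef_pos: [0.5045, 0.1923, 0.2347]
ee_rot: [-3.141, 0.0, -3.062]
force: [4.6, -3.1, -5.0]
width: 0.0153
gripper_force: 15.0
```

Emit:
arm_command(series=[0,0,0,0,-0.013,-0.012,0,0,0,0,0,-0.025,-0.024,0,0,0,0,0,-0.038,-0.036,0,0,0,0,0,-0.05,-0.049,0,0,0,0,0,-0.063,-0.061,0,0,0,0,0,-0.075,-0.073,0,0,0,0,0,-0.088,-0.085,0,0,0,0,0,-0.1,-0.097,0])

```text
t: 13.38
eef_pos: [0.5052, 0.1829, 0.2448]
ee_rot: [3.141, 0.001, -3.062]
force: [5.4, 0.7, -3.8]
width: 0.0153
gripper_force: 15.0
```

```bash
python3 -c "
from h import *
watch(1)"
```

```text
13.38 -0.001 0.002 | 
q~0.205 r 0.1416 ownx -0.103 w 0.0155 F [ 4.3317 -0.1033 -1.7745]
```

Emit:
arm_command(series=[0,0,0,0,-0.014,-0.011,0,0,0,0,0,-0.027,-0.022,0,0,0,0,0,-0.041,-0.033,0,0,0,0,0,-0.055,-0.044,0,0,0,0,0,-0.069,-0.054,0,0,0,0,0,-0.082,-0.065,0,0,0,0,0,-0.096,-0.076,0,0,0,0,0,-0.11,-0.087,0])

```text
t: 14.42
eef_pos: [0.5062, 0.1725, 0.254]
ee_rot: [3.14, 0.001, -3.061]
force: [1.5, 6.2, 4.2]
width: 0.0153
gripper_force: 15.0
```

```bash
python3 -c "
from h import *
watch(1)"
```

```text
14.43 -0.000 0.001 | 
q~0.303 r 0.1424 ownx -0.103 w 0.0153 F [-0.2901  4.4976  3.6103]
```

Emit:
arm_command(series=[0,0,0,0,-0.015,-0.008,0,0,0,0,0,-0.03,-0.017,0,0,0,0,0,-0.046,-0.026,0,0,0,0,0,-0.061,-0.034,0,0,0,0,0,-0.076,-0.043,0,0,0,0,0,-0.091,-0.051,0,0,0,0,0,-0.107,-0.06,0,0,0,0,0,-0.122,-0.068,0])

```text
t: 15.48
eef_pos: [0.5072, 0.1609, 0.2615]
ee_rot: [3.139, 0.002, -3.061]
force: [-2.1, 8.4, 8.5]
width: 0.0154
gripper_force: 15.0
```

```bash
python3 -c "
from h import *
watch(1)"
```

```text
15.47 0.001 0.000 | 
q~0.401 r 0.1424 ownx -0.103 w 0.0153 F [-1.6255  7.1017  9.0012]
```

Emit:
arm_command(series=[0,0,0,0,-0.015,-0.011,0,0,0,0,0,-0.03,-0.021,0,0,0,0,0,-0.045,-0.03,0,0,0,0,0,-0.06,-0.039,0,0,0,0,0,-0.075,-0.047,0,0,0,0,0,-0.09,-0.056,0,0,0,0,0,-0.105,-0.064,0,0,0,0,0,-0.12,-0.072,0])

```text
t: 16.52
eef_pos: [0.5082, 0.1484, 0.2683]
ee_rot: [3.14, 0.002, -3.061]
force: [-0.4, 5.8, 5.7]
width: 0.0153
gripper_force: 15.0
```

```bash
python3 -c "
from h import *
watch(1)"
```

```text
16.52 -0.001 -0.001 | 
q~0.501 r 0.1427 ownx -0.103 w 0.0156 F [0.5388 4.8546 6.1442]
```

Emit:
arm_command(series=[0,0,0,0,-0.016,-0.009,0,0,0,0,0,-0.032,-0.016,0,0,0,0,0,-0.048,-0.023,0,0,0,0,0,-0.064,-0.03,0,0,0,0,0,-0.08,-0.037,0,0,0,0,0,-0.096,-0.044,0,0,0,0,0,-0.112,-0.051,0,0,0,0,0,-0.127,-0.057,0])

```text
t: 17.58
eef_pos: [0.5091, 0.1351, 0.2732]
ee_rot: [3.141, 0.001, -3.062]
force: [1.5, 4.7, 5.9]
width: 0.0154
gripper_force: 15.0
```

```bash
python3 -c "
from h import *
watch(1)"
```

```text
17.57 0.000 0.002 | 
q~0.601 r 0.1425 ownx -0.103 w 0.0153 F [2.2761 4.7521 5.8628]
```

Emit:
arm_command(series=[0,0,0,0,-0.017,-0.008,0,0,0,0,0,-0.034,-0.014,0,0,0,0,0,-0.05,-0.02,0,0,0,0,0,-0.067,-0.025,0,0,0,0,0,-0.083,-0.03,0,0,0,0,0,-0.1,-0.035,0,0,0,0,0,-0.117,-0.04,0,0,0,0,0,-0.133,-0.044,0])

```text
t: 18.62
eef_pos: [0.5099, 0.1216, 0.2772]
ee_rot: [-3.142, -0.0, -3.062]
force: [3.0, 3.7, 3.5]
width: 0.0154
gripper_force: 15.0
```

```bash
python3 -c "
from h import *
watch(1)"
```

```text
18.62 0.001 0.002 | 
q~0.699 r 0.1427 ownx -0.103 w 0.0152 F [3.1822 1.9438 4.4189]
```

Emit:
arm_command(series=[0,0,0,0,-0.017,-0.007,0,0,0,0,0,-0.034,-0.012,0,0,0,0,0,-0.052,-0.016,0,0,0,0,0,-0.069,-0.02,0,0,0,0,0,-0.086,-0.023,0,0,0,0,0,-0.103,-0.026,0,0,0,0,0,-0.12,-0.029,0,0,0,0,0,-0.138,-0.031,0])

```text
t: 19.68
eef_pos: [0.511, 0.1078, 0.2804]
ee_rot: [-3.142, -0.0, -3.062]
force: [2.7, 3.1, 2.6]
width: 0.0154
gripper_force: 15.0
```

```bash
python3 -c "
from h import *
watch(1)"
```

```text
19.68 0.021 0.018 | 
q~0.798 r 0.1435 ownx -0.103 w 0.0152 F [3.2568 3.1897 3.2488]
```

Emit:
arm_command(series=[0,0,0,0,-0.017,-0.003,0,0,0,0,0,-0.035,-0.005,0,0,0,0,0,-0.052,-0.007,0,0,0,0,0,-0.07,-0.009,0,0,0,0,0,-0.087,-0.01,0,0,0,0,0,-0.105,-0.011,0,0,0,0,0,-0.122,-0.012,0,0,0,0,0,-0.14,-0.013,0])

```text
t: 20.72
eef_pos: [0.5119, 0.0938, 0.2816]
ee_rot: [-3.141, -0.0, -3.062]
force: [0.2, 3.5, 2.7]
width: 0.0155
gripper_force: 15.0
```

```bash
python3 -c "
from h import *
watch(1)"
```

```text
20.73 0.150 0.125 | 
q~0.896 r 0.1436 ownx -0.103 w 0.0152 F [0.7184 2.1305 1.6143]
```

Emit:
arm_command(series=[0,0,0,0,-0.017,0,0,0,0,0,0,-0.035,0,0,0,0,0,0,-0.052,0,0,0,0,0,0,-0.07,0,0,0,0,0,0,-0.087,0.001,0,0,0,0,0,-0.105,0.001,0,0,0,0,0,-0.122,0.002,0,0,0,0,0,-0.14,0.002,0])

```text
t: 21.78
eef_pos: [0.5131, 0.0799, 0.2813]
ee_rot: [-3.142, -0.0, -3.062]
force: [-1.1, 1.6, 2.8]
width: 0.0153
gripper_force: 15.0
```

```bash
python3 -c "
from h import *
watch(8,'h.png')"
```

```text
21.77 0.219 0.188 | 21.82 0.220 0.188 | 21.88 0.221 0.188 | 21.93 0.220 0.188 | 21.98 0.222 0.189 | 22.02 0.222 0.191 | 22.07 0.223 0.192 | 22.12 0.224 0.192 | 
q~0.994 r 0.1437 ownx -0.103 w 0.0153 F [-1.4357  0.0726  1.0474]
```

```bash
python3 -c "
from h import *
watch(16,'i.png')
im=cv2.imread('pics/i.png');print(red(im),U0,tip(.2)-tip(0)+U0)
z=own(.036,0,.335);print('zero',proj('top',z))
cv2.imwrite('pics/j.png',cv2.resize(im[125:190,200:320],None,fx=6,fy=6,interpolation=2))"
```

```text
22.18 0.225 0.192 | 22.23 0.225 0.193 | 22.27 0.224 0.194 | 22.32 0.225 0.194 | 22.38 0.224 0.193 | 22.43 0.224 0.193 | 22.48 0.224 0.193 | 22.52 0.224 0.192 | 22.57 0.224 0.192 | 22.62 0.223 0.193 | 22.68 0.223 0.192 | 22.73 0.222 0.190 | 22.77 0.223 0.190 | 22.82 0.222 0.190 | 22.88 0.221 0.189 | 22.93 0.221 0.188 | 
q~0.992 r 0.1437 ownx -0.103 w 0.0155 F [-1.7713 -0.8443 -0.422 ]
[232.7155 144.0811] [215.3882 146.3397] [231.0793 144.6273]
zero [232.0278 146.6381]
```

View pics/j.png

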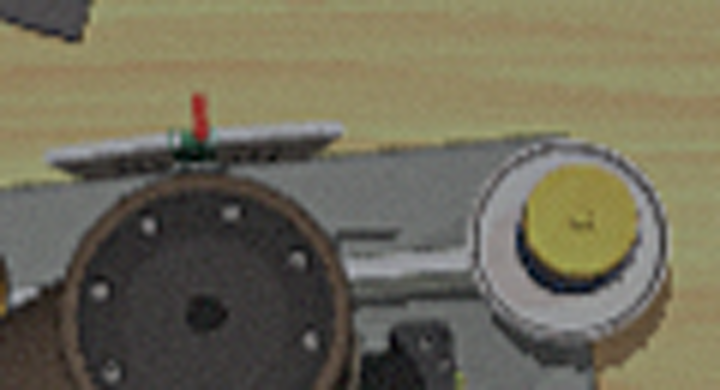

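The pointer tab stands at crop x≈204 and the green runs from 170 to 213. The beam is almost still at about 0.22, slightly past centre, so I'll ease the lever back a little.

Emit:
arm_command(series=[0,0,0,0,0.004,0,0,0,0,0,0,0.008,0,0,0,0,0,0,0.012,0,0,0,0,0,0,0.016,0,0,0,0,0,0,0.02,0,0,0,0,0,0,0.024,0,0,0,0,0,0,0.028,0,0,0,0,0,0,0.032,0,0])

```text
t: 23.98
eef_pos: [0.5129, 0.0831, 0.2815]
ee_rot: [-3.141, -0.0, -3.062]
force: [-4.1, -2.1, 2.1]
width: 0.0154
gripper_force: 15.0
```

```bash
python3 -c "
from h import *
watch(10)"
```

```text
23.98 0.207 0.177 | 24.02 0.206 0.175 | 24.07 0.205 0.172 | 24.12 0.204 0.172 | 24.18 0.203 0.172 | 24.23 0.201 0.171 | 24.27 0.200 0.168 | 24.32 0.198 0.168 | 24.38 0.197 0.165 | 24.43 0.195 0.164 | 
q~0.970 r 0.1437 ownx -0.103 w 0.0157 F [-4.322  -2.6319  1.5815]
```

Emit:
arm_command(series=[0,0,0,0,0,0,0.3,0,0,0,0,0,0,0.5,0,0,0,0,0,0,0.5,0,0,0,0,0,0,0.5,0,0,0,0,0,0,0.5], force=5)

```text
t: 25.1
eef_pos: [0.5131, 0.0833, 0.2815]
ee_rot: [3.142, 0.0, -3.062]
force: [-0.2, -0.2, 0.9]
width: 0.0436
gripper_force: 0.0
```

Emit:
arm_command(series=[0,0,0,0,0,-0.15,0.5,0,0,0,0,0,-0.4,0.5,0,0,0,0,0,-0.7,0.5,0,0,0,0,0,-0.9,0.5])

```text
t: 25.6
eef_pos: [0.5134, 0.0832, 0.3742]
ee_rot: [3.141, 0.003, -3.062]
force: [0.5, 0.9, 0.1]
width: 0.0438
gripper_force: 0.0
```

Emit:
arm_command(series=[0,0,0,0.3,0,0,0.5,0,0,0,0.6,0,0,0.5,0,0,0,0.8,0,0,0.5,0,0,0,0.8,0,0,0.5])

```text
t: 26.1
eef_pos: [0.4325, 0.0768, 0.3728]
ee_rot: [3.14, 0.002, -3.061]
force: [0.7, 0.1, 0.7]
width: 0.0435
gripper_force: 0.0
```

```bash
python3 -c "
from h import *
watch(20,'k.png')"
```

```text
26.10 0.201 0.170 | 26.15 0.201 0.171 | 26.20 0.202 0.171 | 26.25 0.201 0.172 | 26.30 0.201 0.172 | 26.35 0.201 0.171 | 26.40 0.202 0.171 | 26.45 0.201 0.171 | 26.50 0.201 0.172 | 26.55 0.202 0.171 | 26.60 0.201 0.172 | 26.65 0.201 0.170 | 26.70 0.201 0.171 | 26.75 0.201 0.173 | 26.80 0.202 0.172 | 26.85 0.201 0.172 | 26.90 0.201 0.173 | 26.95 0.201 0.172 | 27.00 0.201 0.171 | 27.05 0.201 0.171 | 
q~0.953 r 0.2336 ownx -0.183 w 0.0439 F [-0.0529 -0.9007  0.3865]
```

The pointer is steady at 0.20. I'll hold for the dwell time.

Emit:
arm_command(series=[0,0,0,0,0,0,0.5,0,0,0,0,0,0,0.5,0,0,0,0,0,0,0.5,0,0,0,0,0,0,0.5,0,0,0,0,0,0,0.5,0,0,0,0,0,0,0.5,0,0,0,0,0,0,0.5,0,0,0,0,0,0,0.5])

```text
t: 28.1
eef_pos: [0.4333, 0.0769, 0.3715]
ee_rot: [-3.142, -0.0, -3.062]
force: [0.4, -0.1, -0.1]
width: 0.0437
gripper_force: 0.0
```

Emit:
arm_command(series=[0,0,0,0,0,0,0.5,0,0,0,0,0,0,0.5,0,0,0,0,0,0,0.5,0,0,0,0,0,0,0.5,0,0,0,0,0,0,0.5,0,0,0,0,0,0,0.5,0,0,0,0,0,0,0.5,0,0,0,0,0,0,0.5])

```text
t: 29.1
eef_pos: [0.4332, 0.0769, 0.3715]
ee_rot: [3.142, -0.0, -3.062]
force: [0.1, 0.8, 0.2]
width: 0.0441
gripper_force: 0.0
```

Emit:
arm_command(series=[0,0,0,0,0,0,0.5,0,0,0,0,0,0,0.5,0,0,0,0,0,0,0.5,0,0,0,0,0,0,0.5,0,0,0,0,0,0,0.5,0,0,0,0,0,0,0.5,0,0,0,0,0,0,0.5,0,0,0,0,0,0,0.5])

```text
t: 30.1
eef_pos: [0.4333, 0.0769, 0.3715]
ee_rot: [-3.142, -0.0, -3.062]
force: [-0.2, -0.3, -0.7]
width: 0.0437
gripper_force: 0.0
```

Emit:
arm_command(series=[0,0,0,0,0,0,0.5,0,0,0,0,0,0,0.5,0,0,0,0,0,0,0.5,0,0,0,0,0,0,0.5,0,0,0,0,0,0,0.5,0,0,0,0,0,0,0.5,0,0,0,0,0,0,0.5,0,0,0,0,0,0,0.5])

```text
t: 31.1
eef_pos: [0.4333, 0.0769, 0.3715]
ee_rot: [3.142, 0.0, -3.062]
force: [0.3, 0.7, 0.3]
width: 0.0439
gripper_force: 0.0
```

Emit:
arm_command(series=[0,0,0,0,0,0,0.5,0,0,0,0,0,0,0.5,0,0,0,0,0,0,0.5,0,0,0,0,0,0,0.5,0,0,0,0,0,0,0.5,0,0,0,0,0,0,0.5,0,0,0,0,0,0,0.5,0,0,0,0,0,0,0.5])

```text
t: 32.1
eef_pos: [0.4333, 0.0769, 0.3714]
ee_rot: [-3.142, -0.0, -3.062]
force: [-0.4, -0.3, -1.3]
width: 0.0439
gripper_force: 0.0
```

```bash
python3 -c "
from h import *
watch(2)
b=[beam(arm.grab_frame('top'))[0]]
print(b)
if b[0] and .17<b[0]<.23: print(arm.job_done())"
```

```text
32.10 0.201 0.172 | 32.15 0.202 0.172 | 
q~0.953 r 0.2336 ownx -0.183 w 0.0437 F [ 0.2152 -0.8129 -0.4327]
[0.20149279156041927]
the job is handed in; nothing more can be done
None
```

The job was handed in at about 32 s of the 58 s allowed, with the cup centred on the pan, the lever released and the arm clear; the pointer read a steady 0.20 in every reading taken from 26 s until hand-in, inside the green band.

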